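# Pack the specimen canister and clamp the transport box shut

## Task

Pack the specimen canister for the courier: lift it by its handle off the balance and set it down upright on the floor of the open transport box, without dropping it. Then put the lid on, one end hooked under the fixed steel keeper so that it lies flat and fully home on the box's rim, and swing the clamp lever over and press it fully down onto the lid. Leave the bottle, the tube rack and the glove carton where they stand.

Things in the scene. Friction and masses are not known exactly. Their poses are not given: they have to be found in the camera images.
- box: Open cream plastic box fixed to the bench, 180 long (its x) x 150 wide (its y) x 120 high (mm), walls and floor 8 thick (inside 164 x 134). Origin: centre of its underside; the rim is at z 120. The steel keeper is on its +x end. On its -x end two steel cheeks (x -90 to -120, y +-28 to +-40, up to z 135) carry the clamp lever.
- lid: Loose cream plastic lid, 0.28 kg, same either way round, lying right way up on the bench. Plate 176 (its x) x 146 (its y) x 6, z 10 to 16; under it a rib frame 10 deep, 156 x 126 outside, that drops into the box mouth with 4 to spare all round. Origin: centre of the rib frame's underside. Home: axes along the box's, origin 110 above the box's, plate on the rim, its end 12 under the keeper lip.
- lid_grip (a point): Centre of the steel bar handle on the lid, 47 above the lid's origin: a bar along the lid's y, 88 long, 14 wide, 18 high, on two posts at y = +-38, open beneath for 22.
- keeper (a point): Middle of the inner edge of the keeper's lip, on its underside, at x = +76, z = 133 in the box's frame (13 over the rim). The lip runs on to an upright back plate, inner face at x = +90; both 100 wide in y; lip top at z 138. The lid can neither drop straight down past it nor slide in flat: its end goes under first, the other end raised by about 10 degrees, and is then lowered.
- canister: Closed round aluminium specimen canister standing on the balance pan, 80 diameter, 61 high, about 0.35 kg, with a fixed arch handle: a round bar 12 thick along its y, about 56 free between the uprights, its centre at z 95, top at z 101. Origin: centre of its underside; z up.
- balance: White bench balance fixed to the bench, 210 (x) x 170 (y) x 50 high, with a round steel pan of 120 diameter centred at x = +20, its top at z 65. Origin: centre of its underside.
- clamp (a joint): Angle of the clamp lever on the box (rad): 0 = fully down, lying over the lid along the box's +x with its rubber foot on the lid; 1.57 = upright; 2.6 = thrown right back, away from the box. The lever is stiff (0.2 N m) and stays where it is left.
- clamp_hinge (a point): Hinge axis of the clamp lever (parallel to the box's y), at x = -112, z = 128 in the box's frame.
- clamp_tip (a point): Centre of the black cross bar (14 thick, 64 long along the box's y) at the free end of the clamp lever, 66 from the hinge; the lever between is a steel plate 40 wide, 7 thick.
- bottle: White plastic bottle, 68 diameter, 150 high, a bystander. Origin: centre of its underside.
- rack: White tube rack with tubes, 70 (x) x 190 (y), 105 high, a bystander. Origin: centre of its underside.
- gloves: Pale glove carton, 90 (x) x 180 (y) x 75 high, a bystander. Origin: centre of its underside.
Mind the look-alikes: they are no part of the job. What is shaped like the canister but black or blue is not meant.

How it is judged:
On the way, in this order (a step that is already met when the one before it is completed fails the run):
1. The canister stands upright on the box's floor (x of canister in the frame of box between -0.05 and 0.05 m and y of canister in the frame of box between -0.035 and 0.035 m and z of canister in the frame of box between 0.003 and 0.013 m and angle between canister's own z axis and vertical below 0.15 rad), for 0.2 s.
2. The lid lies home on the box, flat on the rim, one end under the keeper (x of lid in the frame of box between -0.008 and 0.008 m and y of lid in the frame of box between -0.008 and 0.008 m and z of lid in the frame of box between 0.107 and 0.113 m and angle between the z axis of lid and the z axis of box, either way round below 0.035 rad and angle between lid's own z axis and vertical below 1 rad), for 0.2 s.
3. The clamp lever is fully down on the lid (value of joint clamp below 0.07 rad), for 0.2 s.
At the end, for the whole second after the job is handed in: Canister upright (0.15 rad) on the box floor (within 5 mm in height); lid home: within 8 mm of the box centre in x and y, 3 mm in height, flat within 0.035 rad, right way up; clamp lever within 0.07 rad of fully down; canister and lid at rest (all of step 1 and all of step 2 and value of joint clamp below 0.07 rad and linear speed of each of lid, canister below 0.02 m/s); the robot touches nothing.
It fails at once if The canister is let fall (faster than 0.5 m/s while the fingers do not hold it) (linear speed of canister above 0.5 m/s and contact force between the fingers and canister below 0.1 N).
It fails at once if The canister is tipped over (more than 0.8 rad) (angle between canister's own z axis and vertical above 0.8 rad).
It fails at once if A bystander (bottle, rack, glove carton) is moved more than 30 mm or tipped (distance of any of bottle, rack, gloves from where it was at the start of the episode above 0.03 m or angle between any of bottle, rack, gloves's own z axis and vertical above 0.4 rad).
It also fails if it takes over 70 s, if anything falls off the work surface, if the arm or the gripper's body presses on something with over 40 N, if the wrist force passes 120 N, or if a joint passes its speed limit or range.

## Robot

A 6-joint arm with a two-finger parallel gripper is mounted at the origin on the work surface. World frame = base frame: x ahead of the robot, y to its left, z up, the work surface at z = 0. Lengths are in m, angles in rad, forces in N, time in s.
With the tool pointing down it reaches from about 0.275 to 0.75 m from the base axis. Payload 10.2 kg.
Tool frame: the origin (TCP) lies on the centre line of the jaws, within the pads' length; the fingertips stand 8 mm ahead of it and the grasp point (between the pads) lies 11 mm behind it; z points along the fingers, x is the direction in which the jaws open and shut, and the axes are right-handed (so a half turn about z gives the same grasp; the last joint's range is limited). The gripper opens to 88 mm and grips with 3 to 60 N. Pads are 18 mm wide; open, the fingers measure 123 mm over their backs; the gripper's body (75 mm by 187 mm) begins 45 mm behind the grasp point.
Start: joints at [-1.573, 0.313, 1.498, -0, 1.331, -0.223], TCP at [0.115, -0.512, 0.247] pointing down, gripper open.
Joint ranges: [-2.94, 2.94], [-0.97, 2.17], [0.19, 2.56], [-1.23, 4.37], [0.02, 3.11], [-2.88, 2.88]. Speed limits (rad/s): [2.39, 2.39, 3.01, 3.14, 3.14, 3.14].

## Interface

Orientations are given as [roll, pitch, yaw] about the fixed x, y, z axes, in that order (R = Rz(yaw) Ry(pitch) Rx(roll)).
In Python, from bench import get_state, snapshot, hand_in gives the robot as it stands. The module is installed in compiled form; this text tells all that it offers.
- The arm moves only by the tool servo_tool, never from a script. Its argument "motion" is a list of rows, each an object with "slide": the shift along the world's x, y, z in cm, a list of three; "angular": the turn, a rotation vector about the world's x, y, z in degrees, a list of three. In form: [{"slide": [tx, ty, tz], "angular": [wx, wy, wz]}, ...]. A call has 1 to 20 rows; each row is the pose to reach, as a shift and turn from the pose commanded when the call began; what a row does not reach only later rows make up. A row lasts 1/12 s, in which the tool goes at most 41.7 mm and 7.16 degrees, less where a joint would pass 70% of its speed; a pose out of reach is approached as far as the arm can. A call with a gripper value outside its range is refused whole. "jaw" is the finger opening in cm, from 0 to 8.81, set as the call begins (left out, the last holds). The fingers move at their own pace and stop on an object; the grip force is fixed at half the most. Time passes only in rows, so rows that repeat a pose let the fingers close. It gives the time, the measured TCP pose, the force and the opening at its end, in the units of the state.
- get_state(): the state, without advancing time (a new reading comes with each control period).
- snapshot(name): name is "side" or "top" or "wrist"; returns a dict with "pixels" (420x560x3 uint8, red, green, blue), "z_map" (420x560 float32, m along the optical axis (not along the pixel's ray), 0 where there is no reading), "fx", "fy", "cx", "cy" (pixels), "world_from_camera" (4x4, takes a point from camera to world coordinates); the wrist camera has in their place "tool_from_camera" (4x4, takes a point from camera to tool coordinates, whose origin is the TCP and whose axes are the tool frame's). Camera axes: x right, y down, z forward; pixel columns grow to the right and rows downward; lengths in m; the calibration is good to about 2 mm. A picture is of the moment at which its call begins: read the wrist's pose just before it.
- hand_in(): hands the job in, once; it reports no verdict.
The state is a dict: "time_s": time; "joint_positions": joint angles; "qvel": joint speeds; "joint_efforts": joint torques, N m; "position": TCP position; "ee_rot": TCP orientation; "force": force on the tool from outside, world axes, zero at the start; "ft_torque": the same for the moment, N m; "gripper_width": finger opening in m.
Only numpy, scipy, OpenCV 4.12 (cv2) and the standard library are available. Lean on these libraries where they do the work, as an engineer would, in place of code of your own. Each camera call takes 0.05 s, during which the arm holds its last target. There are 200 camera calls.

## Working session

There is one attempt and no reset: what is moved stays moved. The work goes in short steps, Python scripts to look and compute and a tool call to move; the robot and the scene stay as the last step left them, time stands still between calls to the robot, and variables do not carry over. Pictures are saved under pics/ and viewed, on a budget of 10 in all, crops included, one or two more only if the job needs it, and the job is handed in when it is done.

Besides the shell and the picture viewer there is one more tool, called after "Emit:" in YAML: its name, and indented under it one key for each argument. servo_tool: Moves the arm, as the interface text tells. Its arguments: {"type":"object","properties":{"motion":{"type":"array"},"jaw":{"type":"number"}},"required":["motion"]}

```bash
mkdir -p pics; cat > h.py <<'E'
import numpy as np, cv2, pickle
from bench import get_state, snapshot
from scipy.spatial.transform import Rotation as R
def shot(n, save=None):
    st=get_state(); s=snapshot(n)
    if n=='wrist':
        T=np.eye(4); T[:3,:3]=R.from_euler('xyz',st['ee_rot']).as_matrix(); T[:3,3]=st['position']
        s['W']=T@np.array(s['tool_from_camera'])
    else: s['W']=np.array(s['world_from_camera'])
    if save:
        cv2.imwrite(f'pics/{save}.png',cv2.cvtColor(s['pixels'],cv2.COLOR_RGB2BGR)); pickle.dump(s,open(f'pics/{save}.pkl','wb'))
    return s
def load(n): return pickle.load(open(f'pics/{n}.pkl','rb'))
def cloud(s):
    z=s['z_map']; v,u=np.mgrid[:z.shape[0],:z.shape[1]]
    P=np.stack([(u-s['cx'])/s['fx']*z,(v-s['cy'])/s['fy']*z,z],-1)
    Q=P@s['W'][:3,:3].T+s['W'][:3,3]; Q[z==0]=np.nan
    return Q
E
python3 - <<'E'
from h import *
print(get_state())
for n in ['top','side']:
    s=shot(n,n+'0'); print(n,s['fx'],s['cx'],s['cy'],np.round(s['W'],3).tolist())
a=cv2.imread('pics/top0.png');
E
```

```text
{'time_s': 0.0, 'joint_positions': array([-1.57341429e+00,  3.13438424e-01,  1.49844735e+00,  2.36144604e-05,
        1.33097156e+00, -2.23383113e-01]), 'qvel': array([-0.0005425 ,  0.00084443, -0.00082089, -0.0001131 ,  0.00034581,
       -0.00028268]), 'joint_efforts': array([-1.45933856e-03, -4.02212834e+01, -2.52271342e+01,  6.93222857e-02,
        3.52298969e-02, -1.05397125e-04]), 'position': array([ 0.11496545, -0.51201801,  0.24616312]), 'ee_rot': array([-3.14129013e+00,  1.22816999e-03, -1.35003661e+00]), 'force': array([ 0.38817978, -0.42630121, -0.3919028 ]), 'ft_torque': array([0.00559488, 0.00078161, 0.01866823]), 'gripper_width': 0.08826887734814898}
top 521.2289235372594 279.08863521795115 204.62991606003564 [[0.003, -0.992, 0.129, 0.422], [-1.0, -0.001, 0.015, -0.068], [-0.015, -0.129, -0.992, 1.6], [0.0, 0.0, 0.0, 1.0]]
side 396.052718666356 283.0920330152506 208.19132894952222 [[-0.859, -0.38, 0.343, 0.293], [-0.511, 0.661, -0.549, 0.499], [-0.018, -0.647, -0.763, 0.874], [0.0, 0.0, 0.0, 1.0]]
```

View pics/top0.png

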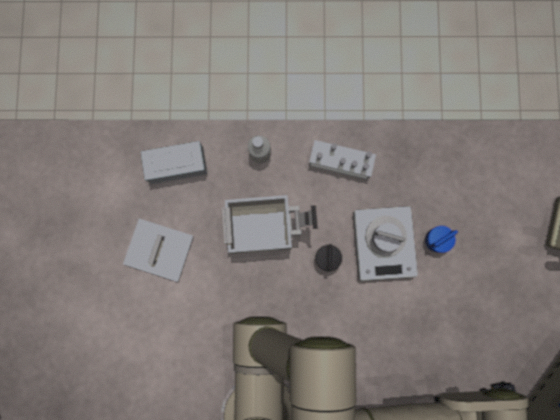

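View pics/side0.png

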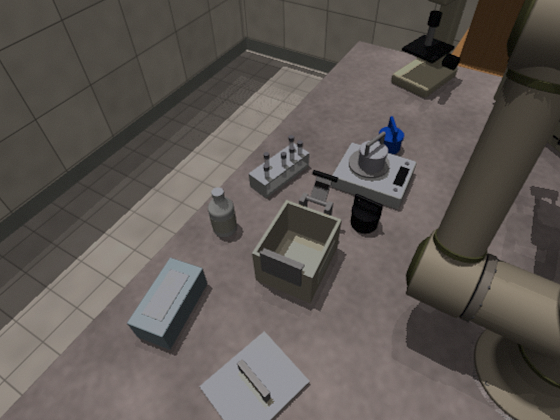

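Top view: the canister is on the balance at (388,238). The look-alikes are the black one at (328,258) and the blue one at (441,240). The box is at (260,224) with its keeper to the left (+y) at (227,222). The lever is thrown back at (305,217), and the lid is at (158,250). The grey canister on the pan is the right one, and I'll measure it and the rest with depth.

```bash
python3 - <<'E'
from h import *
s=load('top0'); Q=cloud(s)
def reg(u0,u1,v0,v1,z0,z1):
    q=Q[v0:v1,u0:u1].reshape(-1,3); return q[(q[:,2]>z0)&(q[:,2]<z1)]
def rect(n,q):
    r=cv2.minAreaRect((q[:,:2]*1000).astype(np.float32)); print(n,len(q),'c',np.round(r[0],1),'wh',np.round(r[1],1),'ang',round(r[2],1),'z',np.round(np.percentile(q[:,2],[5,50,95]),4))
print('table z',np.nanmedian(Q[300:310,100:200,2]))
rect('box rim',reg(222,292,190,260,.110,.127))
rect('keeper',reg(215,240,190,260,.130,.150))
rect('cheeks',reg(285,303,190,250,.127,.150))
rect('lever',reg(285,325,190,250,.137,.25))
q=reg(285,325,190,250,.137,.25);print('lever z max', q[:,2].max())
rect('boxfloor',reg(235,285,205,245,-.01,.03))
rect('lidplate',reg(110,205,210,295,.008,.025))
rect('lidbar',reg(110,205,210,295,.04,.08))
rect('can handle',reg(360,415,210,265,.150,.185))
rect('can body',reg(360,415,210,265,.115,.135))
rect('balance',reg(345,425,195,290,.03,.056))
rect('black',reg(310,348,240,280,.03,.12))
rect('blue',reg(420,462,220,260,.03,.12))
rect('rack',reg(300,385,130,190,.03,.15))
rect('bottle',reg(240,280,125,175,.03,.17))
rect('gloves',reg(130,215,135,190,.03,.1))
b=cv2.imread('pics/top0.png')
c1=cv2.resize(b[170:290,290:470],None,fx=4,fy=4,interpolation=2)
cv2.imwrite('pics/c1.png',c1)
E
```

```text
table z 0.002137682544226749
box rim 554 c [561.   12.4] wh [150.3 184.3] ang 4.6 z [0.1136 0.1213 0.126 ]
keeper 240 c [564.7  98. ] wh [ 36.7 122.9] ang 81.7 z [0.1354 0.1409 0.1487]
cheeks 236 c [568.9 -90.1] wh [100.3  43.6] ang 3.1 z [0.1299 0.1366 0.1438]
lever 365 c [ 570.9 -113.4] wh [80.2 73.8] ang 4.6 z [0.1377 0.1643 0.1868]
lever z max 0.19227305902100156
boxfloor 1982 c [567.6  16. ] wh [121.3 151.2] ang 0.3 z [0.004  0.01   0.0162]
lidplate 2847 c [483.7 329.6] wh [255.9 294.2] ang 0.2 z [0.0089 0.0176 0.0233]
lidbar 180 c [489.7 321.7] wh [16.2 88. ] ang 71.7 z [0.0434 0.0574 0.0635]
can handle 125 c [ 523.1 -354.3] wh [78.6 12. ] ang 74.9 z [0.1594 0.1657 0.1711]
can body 517 c [ 522.8 -353.7] wh [77.4 78.7] ang 80.2 z [0.121  0.1268 0.1321]
balance 2521 c [ 511.  -361.4] wh [210.8 171.6] ang 4.3 z [0.0441 0.0508 0.0551]
black 582 c [ 465.5 -192. ] wh [78.8 76.7] ang 0.6 z [0.0566 0.0633 0.1031]
blue 633 c [ 522.2 -524. ] wh [79.1 78.5] ang 65.8 z [0.052  0.0619 0.1025]
rack 1476 c [ 765.4 -236.3] wh [190.5  72.2] ang 76.7 z [0.052  0.0587 0.1059]
bottle 503 c [789.9  14.4] wh [65.7 65.7] ang 47.8 z [0.0449 0.1066 0.1543]
gloves 1999 c [753.5 275.2] wh [ 93.8 181.9] ang 10.3 z [0.049  0.0775 0.0837]
```

View pics/c1.png

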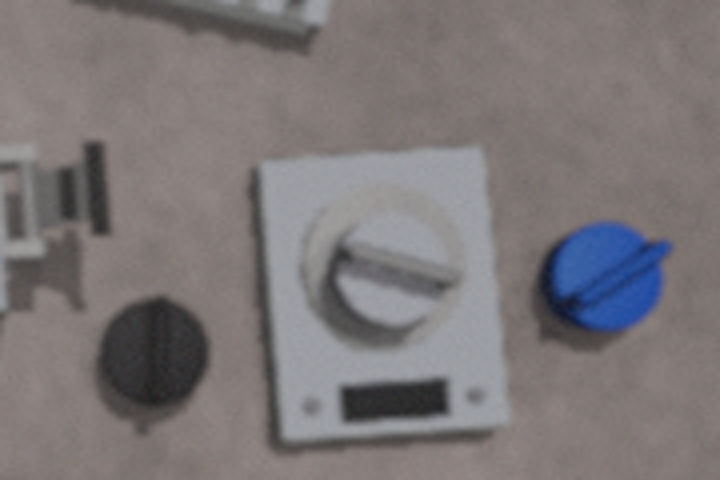

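The crop shows the grey canister on the balance pan with its bar handle, black at left and blue at right. I'm moving above the grey one with the tool aligned to the handle.

Emit:
servo_tool:
  motion:
    - {"slide":[40.8,15.8,0],"angular":[0,0,62.2]}
    - {"slide":[40.8,15.8,0],"angular":[0,0,62.2]}
    - {"slide":[40.8,15.8,0],"angular":[0,0,62.2]}
    - {"slide":[40.8,15.8,0],"angular":[0,0,62.2]}
    - {"slide":[40.8,15.8,0],"angular":[0,0,62.2]}
    - {"slide":[40.8,15.8,0],"angular":[0,0,62.2]}
    - {"slide":[40.8,15.8,0],"angular":[0,0,62.2]}
    - {"slide":[40.8,15.8,0],"angular":[0,0,62.2]}
    - {"slide":[40.8,15.8,0],"angular":[0,0,62.2]}
    - {"slide":[40.8,15.8,0],"angular":[0,0,62.2]}
    - {"slide":[40.8,15.8,0],"angular":[0,0,62.2]}
    - {"slide":[40.8,15.8,0],"angular":[0,0,62.2]}
    - {"slide":[40.8,15.8,0],"angular":[0,0,62.2]}
    - {"slide":[40.8,15.8,0],"angular":[0,0,62.2]}

```text
time_s: 1.27
position: [0.5222, -0.3547, 0.2464]
ee_rot: [-3.141, 0.001, -0.265]
force: [0.1, 0.0, -0.4]
gripper_width: 0.0879
```

```bash
python3 - <<'E'
from h import *
s=shot('wrist','w1'); st=get_state(); print(st['position'],np.degrees(st['ee_rot']),st['time_s'])
Q=cloud(s).reshape(-1,3); print(np.round(s['tool_from_camera'],3).tolist())
q=Q[(Q[:,2]>.150)&(Q[:,2]<.175)&(np.hypot(Q[:,0]-.523,Q[:,1]+.354)<.06)]
r=cv2.minAreaRect((q[:,:2]*1000).astype(np.float32)); print(len(q),r,np.percentile(q[:,2],[5,50,95,99]))
E
```

```text
[ 0.5219314  -0.35494685  0.24668369] [ 1.79999791e+02  2.75399332e-02 -1.52246380e+01] 1.3167
[[1.0, -0.0, 0.001, -0.0], [0.0, 0.955, 0.298, -0.078], [-0.001, -0.298, 0.955, -0.138], [0.0, 0.0, 0.0, 1.0]]
1533 ((521.2513427734375, -355.48956298828125), (78.5159683227539, 11.49064826965332), 74.57142639160156) [0.16176474 0.16511652 0.16670484 0.16737839]
```

View pics/w1.png

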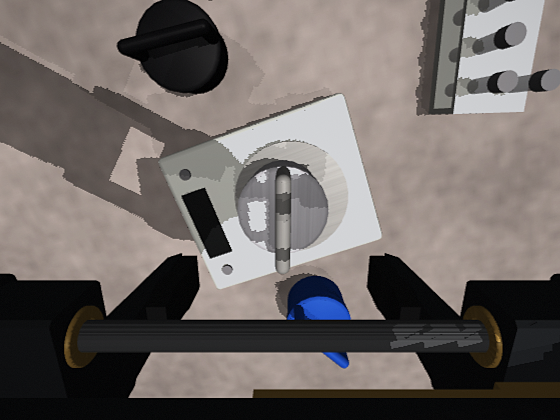

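The wrist view shows the grey canister's bar at (283,222), vertical and centred between the jaws. Descending and gripping.

Emit:
servo_tool:
  motion:
    - {"slide":[0,0,-4],"angular":[0,0,0]}
    - {"slide":[0,0,-7.5],"angular":[0,0,0]}
    - {"slide":[0,0,-9.7],"angular":[0,0,0]}
    - {"slide":[0,0,-9.7],"angular":[0,0,0]}
    - {"slide":[0,0,-9.7],"angular":[0,0,0]}

```text
time_s: 1.73
position: [0.5221, -0.3549, 0.1501]
ee_rot: [-3.141, 0.001, -0.266]
force: [0.7, -0.3, 0.6]
gripper_width: 0.0886
```

Emit:
servo_tool:
  motion:
    - {"slide":[0,0,0],"angular":[0,0,0]}
    - {"slide":[0,0,0],"angular":[0,0,0]}
    - {"slide":[0,0,0],"angular":[0,0,0]}
    - {"slide":[0,0,0],"angular":[0,0,0]}
    - {"slide":[0,0,0],"angular":[0,0,0]}
    - {"slide":[0,0,0],"angular":[0,0,0]}
    - {"slide":[0,0,0],"angular":[0,0,0]}
    - {"slide":[0,0,0],"angular":[0,0,0]}
    - {"slide":[0,0,0],"angular":[0,0,0]}
    - {"slide":[0,0,0],"angular":[0,0,0]}
  jaw: 0

```text
time_s: 2.57
position: [0.523, -0.3542, 0.1497]
ee_rot: [-3.142, 0.0, -0.264]
force: [-0.1, 0.1, -1.1]
gripper_width: 0.0235
```

```bash
python3 - <<'E'
from h import *
# refine box: rim band fit from top0
s=load('top0'); Q=cloud(s); q=Q[185:262,215:300].reshape(-1,3); z=q[:,2]
for lo,hi in [(.112,.126)]:
    a=q[(z>lo)&(z<hi)]
    th=np.radians(np.arange(0,9,.25)); best=None
    for t in th:
        ex=np.array([-np.sin(t),np.cos(t)]); ey=np.array([-np.cos(t),-np.sin(t)])
        u=a[:,:2]@ex; v=a[:,:2]@ey
        h=np.histogram(v,bins=np.arange(-.8,0,.004))[0]; sc=(h.astype(float)**2).sum()
        if best is None or sc>best[0]: best=(sc,np.degrees(t),np.percentile(u,[1,99]),np.percentile(v,[1,99]))
    print(best)
sd=load('side0'); Qs=cloud(sd).reshape(-1,3)
def near(Q,z0,z1): 
    Q=Q.reshape(-1,3); return Q[(Q[:,2]>z0)&(Q[:,2]<z1)&(abs(Q[:,0]-.565)<.12)&(abs(Q[:,1]-.01)<.19)]
for n,c in (('top',Q),('side',Qs)):
    a=near(c,.112,.126)
    a=a[(a[:,1]>-.085)]
    r=cv2.minAreaRect((a[:,:2]*1000).astype(np.float32)); print(n,len(a),r)
    k=near(c,.130,.145); k=k[k[:,1]>.06]
    if len(k)>9: print(n,'keep',cv2.minAreaRect((k[:,:2]*1000).astype(np.float32)))
    l=near(c,.140,.22); l=l[l[:,1]<-.08]
    for p in np.round(l[np.argsort(l[:,2])][::max(1,len(l)//10)],3): print(p)
    print('floor',np.median(near(c,-.005,.02)[:,2]))
E
```

```text
(np.float64(24314.0), np.float64(4.5), array([-0.12241533,  0.05981605]), array([-0.63523562, -0.48518979]))
top 512 ((560.936767578125, 12.873619079589844), (150.34230041503906, 183.36007690429688), 4.609293460845947)
top keep ((564.7644653320312, 98.21006774902344), (36.60414505004883, 122.90763854980469), 81.43479919433594)
[ 0.585 -0.102  0.14 ]
[ 0.59  -0.108  0.142]
[ 0.553 -0.119  0.15 ]
[ 0.583 -0.121  0.157]
[ 0.577 -0.129  0.164]
[ 0.568 -0.135  0.169]
[ 0.589 -0.137  0.175]
[ 0.586 -0.137  0.18 ]
[ 0.597 -0.145  0.183]
[ 0.558 -0.142  0.186]
[ 0.555 -0.145  0.19 ]
floor 0.003898771690789671
side 964 ((557.4636840820312, 11.555305480957031), (151.01036071777344, 194.95803833007812), 4.463961124420166)
side keep ((550.6657104492188, 97.55992126464844), (100.42179107666016, 22.736974716186523), 5.589954376220703)
[ 0.582 -0.113  0.14 ]
[ 0.567 -0.116  0.145]
[ 0.569 -0.119  0.149]
[ 0.581 -0.12   0.156]
[ 0.574 -0.127  0.161]
[ 0.553 -0.134  0.165]
[ 0.576 -0.137  0.169]
[ 0.599 -0.137  0.175]
[ 0.573 -0.14   0.178]
[ 0.573 -0.15   0.181]
[ 0.566 -0.142  0.183]
floor -0.00040967388614576716
```

Emit:
servo_tool:
  motion:
    - {"slide":[0,0,0],"angular":[0,0,0]}
    - {"slide":[0,0,0],"angular":[0,0,0]}
    - {"slide":[0,0,0],"angular":[0,0,0]}
    - {"slide":[0,0,0],"angular":[0,0,0]}

```text
time_s: 2.9
position: [0.5228, -0.3542, 0.1498]
ee_rot: [3.142, 0.0, -0.264]
force: [-1.6, -0.2, 0.4]
gripper_width: 0.0111
```

Emit:
servo_tool:
  motion:
    - {"slide":[0,0,0.5],"angular":[0,0,0]}
    - {"slide":[0,0,1.5],"angular":[0,0,0]}
    - {"slide":[0,0,3],"angular":[0,0,0]}
    - {"slide":[0,0,3],"angular":[0,0,0]}
    - {"slide":[0,0,3],"angular":[0,0,0]}

```text
time_s: 3.32
position: [0.5232, -0.3544, 0.1804]
ee_rot: [3.141, -0.001, -0.264]
force: [0.3, -0.3, -3.8]
gripper_width: 0.0107
```

Emit:
servo_tool:
  motion:
    - {"slide":[0,0,3],"angular":[0,0,0]}
    - {"slide":[0,0,6],"angular":[0,0,0]}
    - {"slide":[0,0,9],"angular":[0,0,0]}
    - {"slide":[0,2,12],"angular":[0,0,0]}
    - {"slide":[0.5,5,14],"angular":[0,0,2]}
    - {"slide":[1,8,14],"angular":[0,0,4]}
    - {"slide":[1.3,11,14],"angular":[0,0,6]}
    - {"slide":[1.6,14,14],"angular":[0,0,8]}
    - {"slide":[1.9,17,14],"angular":[0,0,10]}
    - {"slide":[2.2,20,14],"angular":[0,0,12]}
    - {"slide":[2.5,23,14],"angular":[0,0,14]}
    - {"slide":[2.8,26,14],"angular":[0,0,16]}
    - {"slide":[3.1,29,14],"angular":[0,0,18]}
    - {"slide":[3.4,32,14],"angular":[0,0,19.7]}
    - {"slide":[3.6,34.5,14],"angular":[0,0,19.7]}
    - {"slide":[3.8,36,14],"angular":[0,0,19.7]}
    - {"slide":[3.8,36.7,14],"angular":[0,0,19.7]}
    - {"slide":[3.8,36.7,14],"angular":[0,0,19.7]}

```text
time_s: 4.82
position: [0.5608, 0.0138, 0.3191]
ee_rot: [-3.141, 0.001, 0.081]
force: [-0.1, -0.3, -3.8]
gripper_width: 0.0106
```

```bash
python3 - <<'E'
from h import *
s=shot('wrist','w2'); st=get_state(); print(st['position'],np.degrees(st['ee_rot']),st['time_s'],st['gripper_width'])
Q=cloud(s); q=Q.reshape(-1,3)
for z0,z1 in ((.112,.126),(.130,.143),(.15,.2)):
    a=q[(q[:,2]>z0)&(q[:,2]<z1)&(abs(q[:,0]-.56)<.11)&(abs(q[:,1]-.0)<.18)]
    print(z0,len(a), a.min(0) if len(a) else '',a.max(0) if len(a) else '')
    if len(a)>10: print(cv2.minAreaRect((a[:,:2]*1000).astype(np.float32)))
E
```

```text
[0.56085238 0.0126919  0.31919798] [1.79994736e+02 5.12023321e-02 4.59047643e+00] 4.8667 0.010359126975880364
0.112 2414 [ 0.4762933  -0.04884287  0.11204843] [0.63639798 0.10804844 0.12274549]
((556.8201904296875, 29.761669158935547), (150.29942321777344, 145.36398315429688), 4.729909420013428)
0.13 1595 [0.50160607 0.08453042 0.13540108] [0.60178618 0.1063231  0.14299182]
((551.3013305664062, 95.45294952392578), (100.18120574951172, 13.800307273864746), 4.645890235900879)
0.15 1 [ 0.58536421 -0.12259408  0.15986717] [ 0.58536421 -0.12259408  0.15986717]
```

View pics/w2.png

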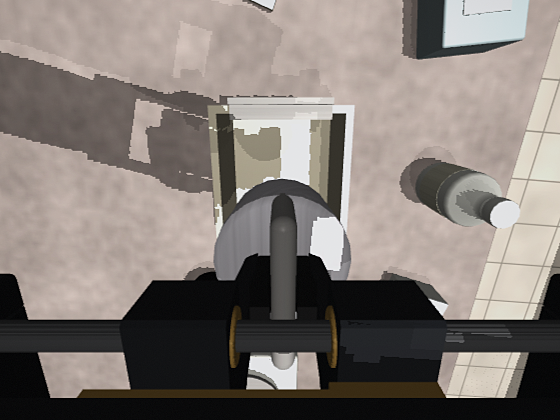

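The wrist view shows the canister hanging centred above the box mouth, with the keeper at (280,103). Box centre ≈ (0.5585, 0.0125), box x axis at about 94.6°. Lowering it now.

Emit:
servo_tool:
  motion:
    - {"slide":[-0.2,0,-3],"angular":[0,0,0]}
    - {"slide":[-0.2,0,-6],"angular":[0,0,0]}
    - {"slide":[-0.2,0,-9],"angular":[0,0,0]}
    - {"slide":[-0.2,0,-12],"angular":[0,0,0]}
    - {"slide":[-0.2,0,-15],"angular":[0,0,0]}
    - {"slide":[-0.2,0,-18],"angular":[0,0,0]}
    - {"slide":[-0.2,0,-20],"angular":[0,0,0]}
    - {"slide":[-0.2,0,-21.5],"angular":[0,0,0]}
    - {"slide":[-0.2,0,-22.3],"angular":[0,0,0]}
    - {"slide":[-0.2,0,-22.5],"angular":[0,0,0]}
    - {"slide":[-0.2,0,-22.5],"angular":[0,0,0]}

```text
time_s: 5.78
position: [0.5591, 0.012, 0.0948]
ee_rot: [3.141, 0.0, 0.079]
force: [1.0, -0.0, -4.0]
gripper_width: 0.0104
```

Emit:
servo_tool:
  motion:
    - {"slide":[0,0,-0.1],"angular":[0,0,0]}
    - {"slide":[0,0,-0.1],"angular":[0,0,0]}
    - {"slide":[0,0,-0.1],"angular":[0,0,0]}

```text
time_s: 6.03
position: [0.5593, 0.0126, 0.0945]
ee_rot: [3.141, -0.001, 0.079]
force: [0.4, -0.4, -4.5]
gripper_width: 0.0102
```

Emit:
servo_tool:
  motion:
    - {"slide":[0,0,-0.1],"angular":[0,0,0]}
    - {"slide":[0,0,-0.1],"angular":[0,0,0]}
    - {"slide":[0,0,-0.2],"angular":[0,0,0]}
    - {"slide":[0,0,-0.2],"angular":[0,0,0]}
    - {"slide":[0,0,-0.2],"angular":[0,0,0]}

```text
time_s: 6.45
position: [0.5592, 0.0128, 0.0927]
ee_rot: [3.141, -0.001, 0.08]
force: [-2.4, 1.2, 5.4]
gripper_width: 0.0105
```

Emit:
servo_tool:
  motion:
    - {"slide":[0,0,0],"angular":[0,0,0]}
    - {"slide":[0,0,0],"angular":[0,0,0]}
    - {"slide":[0,0,0],"angular":[0,0,0]}
    - {"slide":[0,0,0],"angular":[0,0,0]}
    - {"slide":[0,0,0],"angular":[0,0,0]}
  jaw: 4

```text
time_s: 6.87
position: [0.559, 0.0127, 0.0917]
ee_rot: [3.142, -0.0, 0.079]
force: [0.2, 0.2, 0.4]
gripper_width: 0.04
```

Emit:
servo_tool:
  motion:
    - {"slide":[0,0,2],"angular":[0,0,0]}
    - {"slide":[0,0,5],"angular":[0,0,0]}
    - {"slide":[0,0,9],"angular":[0,0,0]}
    - {"slide":[0,0,13],"angular":[0,0,0]}
    - {"slide":[0,0,17],"angular":[0,0,0]}
    - {"slide":[0,0,20],"angular":[0,0,0]}
    - {"slide":[0,0,20],"angular":[0,0,0]}

```text
time_s: 7.45
position: [0.5605, 0.0126, 0.2983]
ee_rot: [3.139, -0.011, 0.08]
force: [0.7, -0.7, 0.2]
gripper_width: 0.0404
```

```bash
python3 - <<'E'
from h import *
s=shot('wrist','w3'); st=get_state(); print(st['position'],np.degrees(st['ee_rot']),st['time_s'],st['force'])
q=cloud(s).reshape(-1,3)
for z0,z1 in ((.098,.115),(.06,.078),(.116,.123),(.130,.143)):
    a=q[(q[:,2]>z0)&(q[:,2]<z1)&(abs(q[:,0]-.56)<(.06 if z0<.1 else .1))&(abs(q[:,1]-.01)<(.06 if z0<.11 else .12))]
    if len(a)>10: print(z0,len(a),cv2.minAreaRect((a[:,:2]*1000).astype(np.float32)),np.percentile(a[:,2],[50,95]))
E
```

```text
[0.55978034 0.01260754 0.29468057] [179.9052371   -0.33917829   4.55473479] 7.5 [-0.27995035  0.53529909 -1.77914048]
0.098 767 ((558.0362548828125, 11.084259033203125), (11.944708824157715, 78.67833709716797), 4.581722259521484) [0.10805996 0.10981397]
0.06 2681 ((557.8555908203125, 11.21466064453125), (78.64614868164062, 78.35747528076172), 4.8090128898620605) [0.06897529 0.07038118]
0.116 3570 ((559.1043090820312, 2.0879592895507812), (150.53131103515625, 200.55130004882812), 4.839361190795898) [0.12008863 0.12132455]
0.13 3192 ((559.4065551757812, -4.5485076904296875), (100.12860870361328, 214.54998779296875), 4.60009241104126) [0.13758062 0.13964853]
```

The canister stands upright in the box: handle top 0.109, body top 0.069, centred. Going to the lid.

Emit:
servo_tool:
  motion:
    - {"slide":[-1,4,0],"angular":[0,0,7]}
    - {"slide":[-2,8,0],"angular":[0,0,14]}
    - {"slide":[-3,12,0],"angular":[0,0,21]}
    - {"slide":[-4,16,0],"angular":[0,0,28]}
    - {"slide":[-5,20,0],"angular":[0,0,35]}
    - {"slide":[-6,24,0],"angular":[0,0,42]}
    - {"slide":[-7,28,-2],"angular":[0,0,49]}
    - {"slide":[-7.1,30.8,-4],"angular":[0,0,56]}
    - {"slide":[-7.1,30.8,-5],"angular":[0,0,63]}
    - {"slide":[-7.1,30.8,-5],"angular":[0,0,67.1]}
    - {"slide":[-7.1,30.8,-5],"angular":[0,0,67.1]}
    - {"slide":[-7.1,30.8,-5],"angular":[0,0,67.1]}
    - {"slide":[-7.1,30.8,-5],"angular":[0,0,67.1]}
  jaw: 8.8

```text
time_s: 8.58
position: [0.4881, 0.3204, 0.2415]
ee_rot: [-3.141, 0.0, 1.248]
force: [0.5, 0.2, -0.6]
gripper_width: 0.088
```

```bash
python3 - <<'E'
from h import *
s=shot('wrist','w4'); st=get_state(); print(st['position'],np.degrees(st['ee_rot']),st['time_s'],st['force'])
q=cloud(s).reshape(-1,3)
for z0,z1 in ((.045,.065),(.009,.022)):
    a=q[(q[:,2]>z0)&(q[:,2]<z1)&(abs(q[:,0]-.488)<.13)&(abs(q[:,1]-.321)<.13)]
    if len(a)>10: print(z0,len(a),cv2.minAreaRect((a[:,:2]*1000).astype(np.float32)),np.percentile(a[:,2],[50,95]))
E
```

```text
[0.48814444 0.32042472 0.24176055] [ 1.79991326e+02 -7.39518639e-03  7.15104885e+01] 8.6333 [ 0.08795579 -0.20453375  0.13933019]
0.045 1061 ((487.01629638671875, 320.5260925292969), (14.014884948730469, 88.20285034179688), 72.7591552734375) [0.05617952 0.05739315]
0.009 17012 ((487.2744140625, 320.3966979980469), (176.4746551513672, 146.4096221923828), 72.77749633789062) [0.01619147 0.01741307]
```

View pics/w4.png

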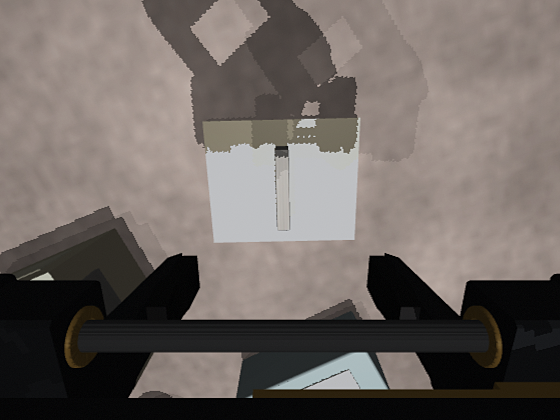

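The lid is right way up with its bar at (282,188) in the jaws' plane, lid x axis at 72.8°. Descending to grip it.

Emit:
servo_tool:
  motion:
    - {"slide":[-0.1,0.1,-4],"angular":[0,0,1.3]}
    - {"slide":[-0.1,0.1,-8],"angular":[0,0,1.3]}
    - {"slide":[-0.1,0.1,-12],"angular":[0,0,1.3]}
    - {"slide":[-0.1,0.1,-16],"angular":[0,0,1.3]}
    - {"slide":[-0.1,0.1,-19],"angular":[0,0,1.3]}
    - {"slide":[-0.1,0.1,-20.6],"angular":[0,0,1.3]}
    - {"slide":[-0.1,0.1,-20.6],"angular":[0,0,1.3]}
    - {"slide":[-0.1,0.1,-20.6],"angular":[0,0,1.3]}

```text
time_s: 9.3
position: [0.4872, 0.3215, 0.0359]
ee_rot: [-3.141, 0.0, 1.272]
force: [0.0, -0.4, 0.4]
gripper_width: 0.0879
```

Emit:
servo_tool:
  motion:
    - {"slide":[0,0,0],"angular":[0,0,0]}
    - {"slide":[0,0,0],"angular":[0,0,0]}
    - {"slide":[0,0,0],"angular":[0,0,0]}
    - {"slide":[0,0,0],"angular":[0,0,0]}
    - {"slide":[0,0,0],"angular":[0,0,0]}
    - {"slide":[0,0,0],"angular":[0,0,0]}
    - {"slide":[0,0,0],"angular":[0,0,0]}
    - {"slide":[0,0,0],"angular":[0,0,0]}
    - {"slide":[0,0,0],"angular":[0,0,0]}
    - {"slide":[0,0,0],"angular":[0,0,0]}
    - {"slide":[0,0,0],"angular":[0,0,0]}
    - {"slide":[0,0,0],"angular":[0,0,0]}
    - {"slide":[0,0,0],"angular":[0,0,0]}
    - {"slide":[0,0,0],"angular":[0,0,0]}
  jaw: 0

```text
time_s: 10.47
position: [0.4869, 0.3216, 0.0357]
ee_rot: [-3.141, 0.0, 1.273]
force: [0.3, -1.4, 1.1]
gripper_width: 0.0135
```

Emit:
servo_tool:
  motion:
    - {"slide":[0,0,1],"angular":[0,0,0]}
    - {"slide":[0,0,3],"angular":[0,0,0]}
    - {"slide":[0,0,6],"angular":[0,0,0]}
    - {"slide":[0,0,6],"angular":[0,0,0]}

```text
time_s: 10.8
position: [0.489, 0.3228, 0.1012]
ee_rot: [3.135, -0.005, 1.273]
force: [0.8, 0.1, -1.4]
gripper_width: 0.0136
```

Emit:
servo_tool:
  motion:
    - {"slide":[0,0,3],"angular":[0,0,0]}
    - {"slide":[0,0,6],"angular":[0,0,0]}
    - {"slide":[1,-2,9],"angular":[0,0,2]}
    - {"slide":[1.5,-5,12],"angular":[0,0,4]}
    - {"slide":[2,-8,15],"angular":[0,0,6]}
    - {"slide":[3,-11,16.4],"angular":[0,0,8]}
    - {"slide":[4,-14,16.4],"angular":[0,0,10]}
    - {"slide":[5,-17,16.4],"angular":[0,0,12]}
    - {"slide":[6,-20,16.4],"angular":[0,0,14]}
    - {"slide":[6.5,-23,16.4],"angular":[0,0,16]}
    - {"slide":[7,-26,16.4],"angular":[0,0,18]}
    - {"slide":[7.3,-29,16.4],"angular":[0,0,20]}
    - {"slide":[7.3,-31,16.4],"angular":[0,0,21.8]}
    - {"slide":[7.3,-32,16.4],"angular":[0,0,21.8]}
    - {"slide":[7.3,-32,16.4],"angular":[0,0,21.8]}
    - {"slide":[7.3,-32,16.4],"angular":[0,0,21.8]}

```text
time_s: 12.13
position: [0.5598, 0.0023, 0.2595]
ee_rot: [-3.141, -0.001, 1.653]
force: [-0.6, -1.1, -2.1]
gripper_width: 0.0134
```

Emit:
servo_tool:
  motion:
    - {"slide":[0,0,-1],"angular":[-4.98,-0.4,0]}
    - {"slide":[0,0,-3],"angular":[-9.97,-0.8,0]}
    - {"slide":[0,0,-4],"angular":[-9.97,-0.8,0]}
    - {"slide":[0,0,-4],"angular":[-9.97,-0.8,0]}
    - {"slide":[0,0,-4],"angular":[-9.97,-0.8,0]}
    - {"slide":[0,0,-4],"angular":[-9.97,-0.8,0]}

```text
time_s: 12.63
position: [0.5604, 0.0017, 0.2207]
ee_rot: [3.141, 0.173, 1.653]
force: [-0.1, -0.2, -2.4]
gripper_width: 0.0137
```

```bash
python3 - <<'E'
from h import *
st=get_state(); print(st['position'],np.round(R.from_euler('xyz',st['ee_rot']).as_matrix(),3).tolist(),st['time_s'],st['force'],st['gripper_width'])
s=shot('wrist','w5'); S=shot('side','s5')
cv2.imwrite('pics/v5.png',cv2.resize(np.hstack([cv2.imread('pics/w5.png'),cv2.imread('pics/s5.png')]),(800,300)))
E
```

```text
[0.56038803 0.00171862 0.22069809] [[-0.081, 0.997, 0.015], [0.982, 0.082, -0.172], [-0.172, 0.001, -0.985]] 12.6333 [-0.05353835 -0.15296182 -2.41434707] 0.01366992883151573
```

View pics/v5.png

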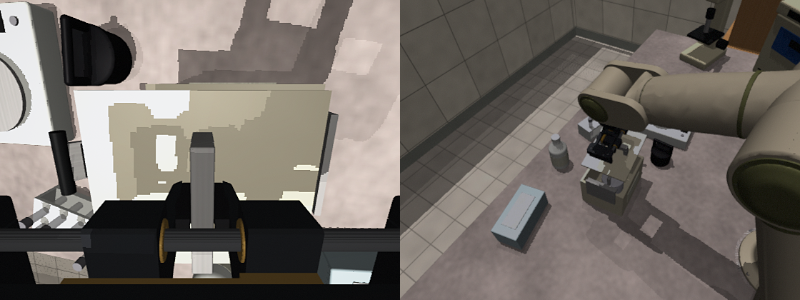

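The left half (wrist) shows the lid held tilted over the box, with the keeper just visible past its right edge at (332,155). I'll measure the lid against the keeper in this one view.

```bash
python3 - <<'E'
from h import *
s=load('w5'); q=cloud(s).reshape(-1,3); q=q[np.isfinite(q[:,0])]
a=np.radians(94.65); ex=np.array([np.cos(a),np.sin(a)]); ey=np.array([-ex[1],ex[0]]); c=np.array([.559,.0133])
B=np.c_[(q[:,:2]-c)@ex,(q[:,:2]-c)@ey,q[:,2]]*1000
m=(B[:,0]>60)&(B[:,0]<105)&(abs(B[:,1])<85)
k=B[m&(B[:,2]>134)&(B[:,2]<143)]; print('keeper',len(k),np.percentile(k,[1,50,99],axis=0).round(1).tolist())
r=B[(abs(B[:,0])<110)&(abs(B[:,1])<90)&(B[:,2]>116)&(B[:,2]<124)]; print('rim',len(r),np.percentile(r,[1,50,99],axis=0).round(1).tolist())
# lid plate in tool coords
T=s['W']@np.linalg.inv(np.array(s['tool_from_camera'])); t=((q-T[:3,3])@T[:3,:3])*1000
pl=t[(abs(t[:,0])<95)&(abs(t[:,1])<90)&(t[:,2]>14)&(t[:,2]<26)]
print('plate',len(pl),np.percentile(pl,[.5,50,99.5],axis=0).round(1).tolist())
A=np.c_[pl[:,:2],np.ones(len(pl))]; print('plane',np.linalg.lstsq(A,pl[:,2],rcond=None)[0])
rc=cv2.minAreaRect(pl[:,:2].astype(np.float32)); print(rc)
bar=t[(abs(t[:,0])<15)&(abs(t[:,1])<60)&(t[:,2]>-25)&(t[:,2]<-15)]; print('bar',len(bar),np.percentile(bar,[1,50,99],axis=0).round(1).tolist())
E
```

```text
keeper 371 [[88.7, -48.6, 135.1], [89.3, 8.2, 140.8], [93.8, 50.6, 142.9]]
rim 2009 [[-88.7, 69.8, 118.6], [5.2, 72.7, 120.2], [87.8, 75.2, 121.8]]
plate 48397 [[-86.4, -72.3, 17.7], [1.0, -37.5, 19.4], [88.1, 69.7, 21.2]]
plane [-1.62562989e-03 -1.12528273e-03  1.93325123e+01]
((0.7310714721679688, 1.081939697265625), (177.2309112548828, 146.91952514648438), 0.07365308701992035)
bar 5313 [[-13.4, -43.3, -23.6], [0.6, -10.8, -20.6], [13.1, 43.1, -15.6]]
```

Emit:
servo_tool:
  motion:
    - {"slide":[-0.2,-0.2,-1],"angular":[0,0,0]}
    - {"slide":[-0.2,-0.2,-2],"angular":[0,0,0]}
    - {"slide":[-0.2,-0.2,-3],"angular":[0,0,0]}
    - {"slide":[-0.2,-0.2,-4],"angular":[0,0,0]}
    - {"slide":[-0.2,-0.2,-5],"angular":[0,0,0]}
    - {"slide":[-0.2,-0.2,-5.8],"angular":[0,0,0]}
    - {"slide":[-0.2,-0.2,-5.8],"angular":[0,0,0]}
    - {"slide":[-0.2,-0.2,-5.8],"angular":[0,0,0]}

```text
time_s: 13.4
position: [0.558, -0.0002, 0.1615]
ee_rot: [-3.141, 0.174, 1.654]
force: [-0.3, -0.7, -2.1]
gripper_width: 0.0136
```

Emit:
servo_tool:
  motion:
    - {"slide":[-0.03,0.4,0],"angular":[0,0,0]}
    - {"slide":[-0.06,0.8,0],"angular":[0,0,0]}
    - {"slide":[-0.09,1.1,0],"angular":[0,0,0]}
    - {"slide":[-0.11,1.4,0],"angular":[0,0,0]}
    - {"slide":[-0.13,1.6,0],"angular":[0,0,0]}
    - {"slide":[-0.14,1.7,0],"angular":[0,0,0]}
    - {"slide":[-0.14,1.7,0],"angular":[0,0,0]}
    - {"slide":[-0.14,1.7,0],"angular":[0,0,0]}

```text
time_s: 14.07
position: [0.5566, 0.0167, 0.1618]
ee_rot: [-3.141, 0.175, 1.654]
force: [-0.3, -0.2, -3.2]
gripper_width: 0.0137
```

```bash
python3 - <<'E'
from h import *
st=get_state(); print(st['position'],np.degrees(st['ee_rot']),st['time_s'],st['force'],st['gripper_width'])
s=shot('wrist','w6'); q=cloud(s).reshape(-1,3); q=q[np.isfinite(q[:,0])]
T=s['W']@np.linalg.inv(np.array(s['tool_from_camera'])); t=((q-T[:3,3])@T[:3,:3])*1000
pl=t[(abs(t[:,0])<95)&(abs(t[:,1])<90)&(t[:,2]>14)&(t[:,2]<26)]
A=np.c_[pl[:,:2],np.ones(len(pl))]; print('plane',np.linalg.lstsq(A,pl[:,2],rcond=None)[0],cv2.minAreaRect(pl[:,:2].astype(np.float32)))
S=shot('side','s6'); cv2.imwrite('pics/v6.png',np.hstack([cv2.imread('pics/w6.png')[:, :480],cv2.resize(cv2.imread('pics/s6.png')[180:300,230:320],None,fx=3.5,fy=3.5)])[:420,:800])
E
```

```text
[0.55658462 0.01673494 0.1617512 ] [-179.97442287   10.00441777   94.75576423] 14.0667 [-0.29957853 -0.18661689 -3.22776943] 0.013705991219926742
plane [-1.92773827e-03 -1.22028743e-03  1.93117514e+01] ((3.7353973388671875, 0.7422714233398438), (147.12060546875, 182.8935089111328), 89.75959014892578)
```

View pics/v6.png

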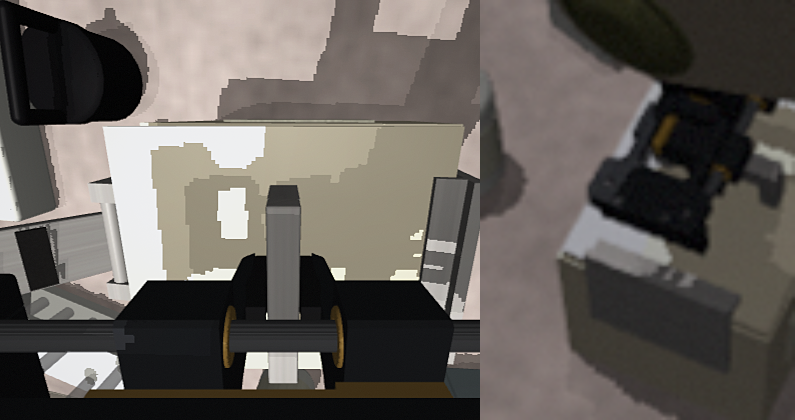

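The lid's end is under the keeper lip (wrist view, right edge near (440,200)) with no contact force. Swinging the raised end down about that end.

Emit:
servo_tool:
  motion:
    - {"slide":[0.02,-0.2,-0.45],"angular":[2.99,0.24,0]}
    - {"slide":[0.03,-0.32,-0.75],"angular":[4.98,0.4,0]}
    - {"slide":[0.04,-0.42,-1.0],"angular":[6.5,0.52,0]}
    - {"slide":[0.04,-0.49,-1.2],"angular":[7.97,0.65,0]}
    - {"slide":[0.04,-0.53,-1.45],"angular":[9.2,0.75,0]}
    - {"slide":[0.04,-0.55,-1.6],"angular":[9.97,0.8,0]}
    - {"slide":[0.04,-0.55,-1.6],"angular":[9.97,0.8,0]}
    - {"slide":[0.04,-0.55,-1.6],"angular":[9.97,0.8,0]}

```text
time_s: 14.83
position: [0.557, 0.0111, 0.1457]
ee_rot: [3.142, 0.0, 1.654]
force: [0.0, -0.6, -2.4]
gripper_width: 0.0134
```

```bash
python3 - <<'E'
from h import *
st=get_state(); print(st['position'],np.degrees(st['ee_rot']),st['time_s'],st['force'],st['ft_torque'],st['gripper_width'])
E
```

```text
[0.55699098 0.01112341 0.14572952] [1.79996689e+02 2.49427067e-02 9.47437777e+01] 14.8333 [ 0.03693337 -0.61052385 -2.36721031] [-0.01940246 -0.09125415 -0.05233444] 0.013362532641064339
```

Emit:
servo_tool:
  motion:
    - {"slide":[0,0,-0.05],"angular":[0,0,0]}
    - {"slide":[0,0,-0.1],"angular":[0,0,0]}
    - {"slide":[0,0,-0.15],"angular":[0,0,0]}
    - {"slide":[0,0,-0.15],"angular":[0,0,0]}

```text
time_s: 15.17
position: [0.5571, 0.0112, 0.1456]
ee_rot: [3.141, 0.001, 1.654]
force: [-5.7, -1.6, 9.6]
gripper_width: 0.0134
```

Emit:
servo_tool:
  motion:
    - {"slide":[0,0,0],"angular":[0,0,0]}
    - {"slide":[0,0,0],"angular":[0,0,0]}
    - {"slide":[0,0,0],"angular":[0,0,0]}
    - {"slide":[0,0,0],"angular":[0,0,0]}
    - {"slide":[0,0,0],"angular":[0,0,0]}
  jaw: 4.5

```text
time_s: 15.58
position: [0.557, 0.0113, 0.1441]
ee_rot: [-3.142, 0.0, 1.654]
force: [-0.9, -0.3, 0.1]
gripper_width: 0.0438
```

Emit:
servo_tool:
  motion:
    - {"slide":[0,0,2],"angular":[0,0,0]}
    - {"slide":[0,0,5],"angular":[0,0,0]}
    - {"slide":[0,0,9],"angular":[0,0,0]}
    - {"slide":[0,0,13],"angular":[0,0,0]}
    - {"slide":[0,0,15],"angular":[0,0,0]}
    - {"slide":[0,0,15],"angular":[0,0,0]}
    - {"slide":[0,0,15],"angular":[0,0,0]}
    - {"slide":[0,0,15],"angular":[0,0,0]}

```text
time_s: 16.25
position: [0.5566, 0.0113, 0.2927]
ee_rot: [-3.139, -0.001, 1.654]
force: [-0.2, 0.1, -0.5]
gripper_width: 0.0449
```

```bash
python3 - <<'E'
from h import *
st=get_state(); print(st['position'],st['time_s'],st['force'])
s=shot('wrist','w7'); q=cloud(s).reshape(-1,3); q=q[np.isfinite(q[:,0])]
a=np.radians(94.65); ex=np.array([np.cos(a),np.sin(a)]); ey=np.array([-ex[1],ex[0]]); c=np.array([.559,.0133])
B=np.c_[(q[:,:2]-c)@ex,(q[:,:2]-c)@ey,q[:,2]]*1000
def P(n,x0,x1,y0,y1,z0,z1):
    k=B[(B[:,0]>x0)&(B[:,0]<x1)&(B[:,1]>y0)&(B[:,1]<y1)&(B[:,2]>z0)&(B[:,2]<z1)]
    print(n,len(k), np.percentile(k,[1,50,99],axis=0).round(1).tolist() if len(k) else '')
    return k
P('keeper',60,105,-85,85,134,143); P('bar',-30,30,-60,60,155,172)
k=P('plate',-95,95,-80,80,123,130)
A=np.c_[k[:,:2],np.ones(len(k))]; print(np.linalg.lstsq(A,k[:,2],rcond=None)[0])
P('rim',-95,95,-80,80,117,122.5); P('lever',-180,-92,-50,50,140,220); P('tip',-180,-92,-50,50,172,220); P('levlow',-180,-100,-20,20,100,150)
E
```

```text
[0.55658699 0.01129918 0.29268465] 16.25 [-0.21784004  0.10930978 -0.51026776]
keeper 1721 [[74.9, -48.3, 134.4], [82.3, 4.3, 138.2], [89.4, 50.0, 142.4]]
bar 1518 [[-8.0, -41.3, 163.2], [-1.6, 5.2, 166.1], [5.5, 45.3, 167.7]]
plate 21736 [[-88.4, -68.7, 124.5], [-10.6, 12.4, 126.2], [81.4, 72.8, 127.9]]
[-6.23390993e-04 -5.55756764e-04  1.26195516e+02]
rim 396 [[-93.2, -65.5, 117.2], [-3.7, 74.5, 120.2], [89.0, 75.4, 122.2]]
lever 3592 [[-163.3, -29.7, 140.5], [-147.9, 2.4, 168.4], [-123.6, 32.2, 183.5]]
tip 1518 [[-163.9, -30.9, 172.2], [-154.9, 2.9, 181.1], [-150.4, 32.2, 183.7]]
levlow 1395 [[-132.0, -19.1, 128.3], [-120.8, 0.9, 137.2], [-106.9, 19.8, 149.7]]
```

View pics/w7.png

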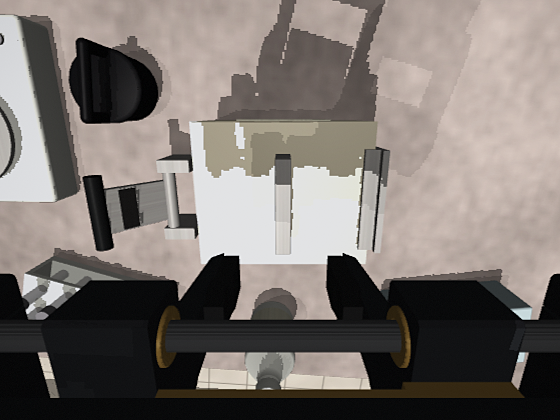

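The lid lies flat: plate top 126.2 mm, tilt under 0.001, with its right end under the keeper at (372,200). The lever's bar is at (98,212), about 2.3 rad, tip near box (-157, 177) mm. Closing the jaws and going behind the lever.

Emit:
servo_tool:
  motion:
    - {"slide":[0.3,-3,0],"angular":[0,0,0]}
    - {"slide":[0.6,-6,0],"angular":[0,0,0]}
    - {"slide":[0.9,-9.5,0],"angular":[0,0,0]}
    - {"slide":[1.2,-13,0],"angular":[0,0,0]}
    - {"slide":[1.5,-16.5,0],"angular":[0,0,0]}
    - {"slide":[1.7,-18.7,0],"angular":[0,0,0]}
    - {"slide":[1.7,-18.7,0],"angular":[0,0,0]}
    - {"slide":[1.7,-18.7,-3],"angular":[0,0,0]}
    - {"slide":[1.7,-18.7,-6],"angular":[0,0,0]}
    - {"slide":[1.7,-18.7,-9],"angular":[0,0,0]}
    - {"slide":[1.7,-18.7,-12.5],"angular":[0,0,0]}
    - {"slide":[1.7,-18.7,-12.5],"angular":[0,0,0]}
    - {"slide":[1.7,-18.7,-12.5],"angular":[0,0,0]}
  jaw: 0

```text
time_s: 17.38
position: [0.5734, -0.1748, 0.1681]
ee_rot: [-3.138, -0.002, 1.654]
force: [1.0, -0.1, 1.3]
gripper_width: 0.0005
```

Emit:
servo_tool:
  motion:
    - {"slide":[-0.08,1,0],"angular":[0,0,0]}
    - {"slide":[-0.16,2,0],"angular":[0,0,0]}
    - {"slide":[-0.24,3,0],"angular":[0,0,0]}
    - {"slide":[-0.32,4,0],"angular":[0,0,0]}
    - {"slide":[-0.4,5,0],"angular":[0,0,0]}
    - {"slide":[-0.48,6,0],"angular":[0,0,0]}
    - {"slide":[-0.48,6,0],"angular":[0,0,0]}

```text
time_s: 17.97
position: [0.5698, -0.1141, 0.1715]
ee_rot: [3.138, 0.001, 1.655]
force: [-0.0, -0.8, 0.6]
gripper_width: 0.0005
```

Emit:
servo_tool:
  motion:
    - {"slide":[-0.08,1,0],"angular":[0,0,0]}
    - {"slide":[-0.16,2,0],"angular":[0,0,0]}
    - {"slide":[-0.24,3,0],"angular":[0,0,0]}
    - {"slide":[-0.28,3.5,0],"angular":[0,0,0]}
    - {"slide":[-0.28,3.5,0],"angular":[0,0,0]}

```text
time_s: 18.38
position: [0.5663, -0.0798, 0.1694]
ee_rot: [-3.141, -0.0, 1.655]
force: [-0.0, 0.0, 0.2]
gripper_width: 0.0005
```

```bash
python3 - <<'E'
from h import *
st=get_state(); print(st['position'],np.degrees(st['ee_rot']),st['time_s'],st['force'])
s=shot('wrist','w8'); S=shot('side','s8')
cv2.imwrite('pics/v8.png',np.hstack([cv2.resize(cv2.imread('pics/w8.png'),(400,300)),cv2.resize(cv2.imread('pics/s8.png')[170:290,230:390],(400,300))]))
E
```

```text
[ 0.56629704 -0.07977072  0.16939928] [-1.79991277e+02 -1.69721225e-02  9.48080310e+01] 18.3833 [-0.04238449  0.04734875  0.15052528]
```

View pics/v8.png

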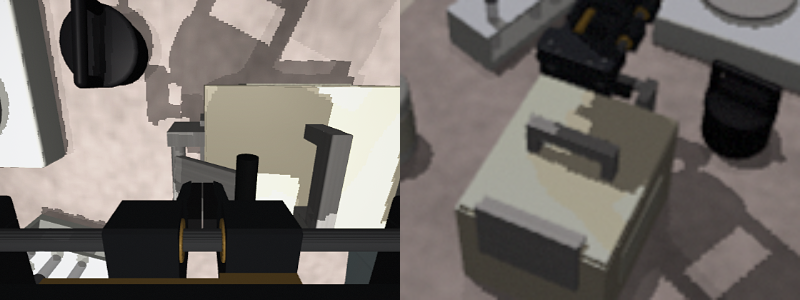

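The lever is past upright, with its bar ahead of the fingers at (245,175). I'll go over the bar and press down.

Emit:
servo_tool:
  motion:
    - {"slide":[0,0,2.5],"angular":[0,0,0]}
    - {"slide":[0,0,4.8],"angular":[0,0,0]}
    - {"slide":[-0.15,1.8,4.8],"angular":[0,0,0]}
    - {"slide":[-0.3,3.7,4.8],"angular":[0,0,0]}
    - {"slide":[-0.3,3.7,4.8],"angular":[0,0,0]}
    - {"slide":[-0.3,3.7,3],"angular":[0,0,0]}
    - {"slide":[-0.3,3.7,2],"angular":[0,0,0]}
    - {"slide":[-0.3,3.7,1],"angular":[0,0,0]}
    - {"slide":[-0.3,3.7,0],"angular":[0,0,0]}
    - {"slide":[-0.3,3.7,-0.8],"angular":[0,0,0]}
    - {"slide":[-0.3,3.7,-1.5],"angular":[0,0,0]}
    - {"slide":[-0.3,3.7,-1.5],"angular":[0,0,0]}

```text
time_s: 19.48
position: [0.5629, -0.0441, 0.1527]
ee_rot: [-3.139, -0.001, 1.653]
force: [0.2, -0.1, 0.4]
gripper_width: 0.0008
```

Emit:
servo_tool:
  motion:
    - {"slide":[0,0,-0.4],"angular":[0,0,0]}
    - {"slide":[0,0,-0.8],"angular":[0,0,0]}
    - {"slide":[0,0,-0.8],"angular":[0,0,0]}

```text
time_s: 19.73
position: [0.5637, -0.0441, 0.1477]
ee_rot: [3.14, 0.001, 1.654]
force: [-4.3, 0.8, 13.1]
gripper_width: 0.0004
```

Emit:
servo_tool:
  motion:
    - {"slide":[0,0,-0.2],"angular":[0,0,0]}
    - {"slide":[0,0,-0.2],"angular":[0,0,0]}
    - {"slide":[0,0,-0.3],"angular":[0,0,0]}
    - {"slide":[0,0,-0.3],"angular":[0,0,0]}
    - {"slide":[0,0,-0.3],"angular":[0,0,0]}

```text
time_s: 20.15
position: [0.5639, -0.0442, 0.1472]
ee_rot: [3.138, 0.002, 1.654]
force: [-12.6, 1.6, 32.0]
gripper_width: 0.0005
```

Emit:
servo_tool:
  motion:
    - {"slide":[0,0,2],"angular":[0,0,0]}
    - {"slide":[0,0,5],"angular":[0,0,0]}
    - {"slide":[0,2,9],"angular":[0,0,0]}
    - {"slide":[0,4,13],"angular":[0,0,0]}
    - {"slide":[0,6,16],"angular":[0,0,0]}
    - {"slide":[0,6,16],"angular":[0,0,0]}
    - {"slide":[0,6,16],"angular":[0,0,0]}
    - {"slide":[0,6,16],"angular":[0,0,0]}

```text
time_s: 20.82
position: [0.5631, 0.0158, 0.3019]
ee_rot: [-3.14, -0.0, 1.654]
force: [1.2, -0.4, -1.0]
gripper_width: 0.0003
```

```bash
python3 - <<'E'
from h import *
st=get_state(); print(st['position'],st['time_s'],st['force'])
s=shot('wrist','w9'); q=cloud(s).reshape(-1,3); q=q[np.isfinite(q[:,0])]
a=np.radians(94.65); ex=np.array([np.cos(a),np.sin(a)]); ey=np.array([-ex[1],ex[0]]); c=np.array([.559,.0133])
B=np.c_[(q[:,:2]-c)@ex,(q[:,:2]-c)@ey,q[:,2]]*1000
def P(n,x0,x1,y0,y1,z0,z1):
    k=B[(B[:,0]>x0)&(B[:,0]<x1)&(B[:,1]>y0)&(B[:,1]<y1)&(B[:,2]>z0)&(B[:,2]<z1)]
    print(n,len(k), np.percentile(k,[1,50,99],axis=0).round(1).tolist() if len(k) else ''); return k
P('bar',-30,30,-60,60,155,172); k=P('plate',-95,95,-80,80,123,129); k=k[abs(k[:,1])>42]
A=np.c_[k[:,:2],np.ones(len(k))]; print(np.linalg.lstsq(A,k[:,2],rcond=None)[0])
k=P('lever plate',-105,-60,-15,15,127,160); A=np.c_[k[:,0],np.ones(len(k))]; print('slope',np.linalg.lstsq(A,k[:,2],rcond=None)[0])
P('tip',-60,-35,-40,40,130,160)
E
```

```text
[0.56308707 0.01578935 0.3018741 ] 20.8167 [ 1.19656691 -0.35437626 -0.98673605]
bar 1449 [[-8.2, -41.2, 163.7], [-1.4, 4.9, 166.1], [5.1, 45.3, 167.8]]
plate 19388 [[-87.9, -70.4, 124.5], [8.5, 15.1, 126.2], [81.9, 73.1, 127.9]]
[-4.12527326e-04 -3.23376156e-04  1.26200721e+02]
lever plate 1308 [[-104.5, -14.5, 134.3], [-82.3, 0.4, 135.9], [-60.5, 14.6, 137.6]]
slope [1.84733452e-02 1.37458153e+02]
tip 1154 [[-59.8, -30.9, 133.3], [-48.0, 1.9, 138.3], [-40.1, 32.2, 141.3]]
```

View pics/w9.png

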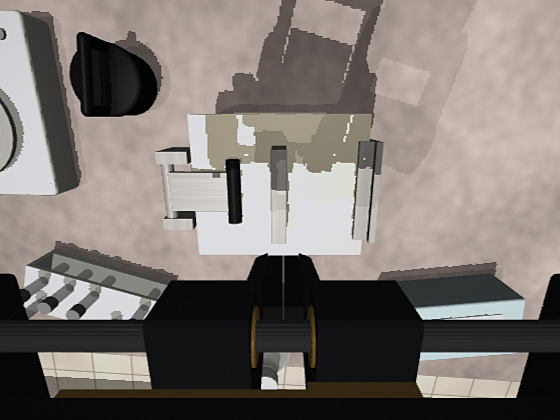

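The lever lies along the lid with its bar at (233,190). Its slope is 0.018 rad, and a press of about 32 N met a hard stop. The lid is flat and home, so I'm handing in.

```bash
python3 -c "
from bench import hand_in
print(hand_in())"
```

```text
the job is handed in; nothing more can be done
None
```

The job is done and handed in after about 21 s of the 70 s allowed; the hand-in itself reports no verdict. I lifted the grey canister by its handle into the box and hooked the lid's end under the keeper at a 10° tilt. Then I lowered the lid flat, swung the clamp lever over and pressed it down.

- **Canister:** after release it stood upright near the box centre, with its handle top at 109 mm and body top at 69 mm, as expected on the 8 mm floor. I couldn't see it again once the lid was on.
- **Lid:** its plate top is at 126.2 mm with tilt under 0.001 rad. It is about 1 mm off centre, with its end under the keeper.
- **Clamp:** the lever's slope is 0.018 rad against the 0.07 limit. The final press met a hard stop at about 32 N.
- **Robot:** it finished clear of everything. I never touched the bottle, rack or carton, but didn't re-measure their positions at the end.

The cameras disagreed on the box position by 2–3 mm. I set the lid by its position relative to the box and keeper in a single wrist view, and it went in without contact forces.

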